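# Pick the engine-mount spacer that just fits the lug gap

## Robot

A 6-joint arm with a two-finger parallel gripper is mounted at the origin on the work surface. World frame = base frame: x ahead of the robot, y to its left, z up, the work surface at z = 0. Lengths are in m, angles in rad, forces in N, time in s.
With the tool pointing down it reaches from about 0.325 to 0.85 m from the base axis. Payload 4.4 kg.
Tool frame: the origin (TCP) lies midway between the tips of the shut fingers; the grasp point (between the pads) lies 19 mm behind it; x points along the fingers, y is the direction in which the jaws open and shut, and the axes are right-handed (so a half turn about x gives the same grasp; the last joint's range is limited). The gripper opens to 94 mm and grips with 3 to 60 N. Pads are 16 mm wide; open, the fingers measure 119 mm over their backs; the gripper's body (75 mm by 177 mm) begins 78 mm behind the grasp point.
Start: joints at [-1.395, 0.207, 1.542, -0, 1.393, -0.15], TCP at [0.184, -0.545, 0.205] pointing down, gripper open.
Joint ranges: [-2.73, 2.73], [-0.86, 2.22], [0.23, 2.46], [-1.11, 4.25], [0.08, 2.63], [-2.82, 2.82]. Speed limits (rad/s): [2.79, 2.79, 3.14, 3.14, 3.14, 3.14].

## Interface

Orientations are given as a rotation vector (axis times angle).
In Python, from plant import observe, camera, camera_model, finish_job, recognise, landmark_of gives the robot as it stands.
- The arm moves only by the shell command python3 -m pendant 'ROWS'. ROWS is a JSON object of lists of equal length, an entry for each row: "offset": the shift along the tool's x, y, z in m, a list of three; "rotation": the turn, a rotation vector about the tool's x, y, z in rad, a list of three; "grip": the closure, from 0 (fully open) to 1 (shut). In form: {"offset": [[dx, dy, dz], ...], "rotation": [[wx, wy, wz], ...], "grip": [grip, ...]}. A call has 1 to 20 rows; each row shifts and turns the commanded pose from where the row before left it, along the tool's axes as they then stand; what a row does not reach is not made up. A row lasts 1/10 s, in which the tool goes at most 50 mm and 8.59 degrees, less where a joint would pass 70% of its speed; a pose out of reach is approached as far as the arm can. A call is refused whole if a number of a shift passes 0.05 or a number of a turn 0.15, either way. A call with a gripper value outside its range is refused whole. The fingers move at their own pace and stop on an object; the grip force is fixed at half the most. Time passes only in rows, so rows that do not move let the fingers close. It gives the time, the measured TCP pose, the force and the opening at its end, in the units of the state.
- observe(): the state, without advancing time (a new reading comes with each control period).
- camera(name): name is "scene" or "top" or "wrist"; returns (picture, depth): 420x560x3 uint8, red, green, blue; 420x560 float32, m along the optical axis (not along the pixel's ray), 0 where there is no reading.
- camera_model(name): a dict with "fx", "fy", "cx", "cy" (pixels), "R" (3x3) and "t" (3): a world point X has camera coordinates R X + t. Camera axes: x right, y down, z forward; pixel columns grow to the right and rows downward; lengths in m; the calibration is good to about 2 mm. The wrist camera is an equidistant fisheye: a pixel r from the principal point sees the ray r / f radians off the axis. A picture is of the moment at which its call begins: read the wrist's pose just before it. camera_model takes no time and is no camera call; for the wrist camera it gives the pose at the moment of the call.
- finish_job(): hands the job in, once; it reports no verdict.
Trained networks look in the newest picture that a camera, given by its name, has taken for a name from the list of things; names that differ only in an ending like _2 or _b are one class to them, and where a whole thing is asked for, a point or a joint stands for the part that bears it (a point fixed in the world has none). Each returns a list of dicts, best first, with "score" (0 to 1); they miss things now and then, are a little off and sometimes report something else, mostly with a low value. They report only what shows in the picture. A call takes as long as a camera call.
- recognise(camera, target): "bbox" ([left, top, right, bottom] in pixels, round what is visible of it).
- landmark_of(camera, target): "uv" ([column, row] in pixels: a listed point, or the origin of a listed thing).
The state is a dict: "t": time; "qpos": joint angles; "qd": joint speeds; "tau": joint torques, N m; "ee_pos": TCP position; "eef_rot": TCP orientation; "force": force on the tool from outside, world axes, zero at the start; "moment": the same for the moment, N m; "finger_gap": opening from 0.0 (shut) to 1.0 (fully open).
Only numpy, scipy, OpenCV 4.12 (cv2) and the standard library are available. Lean on these libraries where they do the work, as an engineer would, in place of code of your own. Each camera call takes 0.05 s, during which the arm holds its last target.

## Task

Find the spacer for the gap between the two steel lugs of the engine-mount jig: of the plain aluminium spacers standing on the bench, the thickest that will go in. Lower it gently down between the lugs, broad faces towards the lugs, until it stands upright on the jig's base plate, centred across the lugs' width, and let go; leave the other of the two thicker ones standing on the bench, clear of the jig.

Things in the scene. Friction and masses are not known exactly. Their poses are not given: they have to be found in the camera images.
- jig: Jig fixed to the bench: grey base plate (x -45..45, y -35..110, top at z 10 mm: the gap's floor) with a fixed steel lug 50 wide (x), 20 thick, top at z 50 mm; it fills y -20..0, a low backing behind it. Origin: bench level, under the middle of the fixed lug's inner face. y points across the gap to the other lug, x along the lugs' width, z up. The gap is open above and at both ends.
- jaw: The jig's other steel lug, locked fast, parallel to the fixed one, same size (50 x 20 mm, 40 mm above the plate), behind it a low foot and black clamp knob to 58 mm from its inner face, 21 mm high. Origin: on the plate's top, z 10 mm, under the middle of its inner face; axes as the jig's. So its y in the jig's frame is the gap: 20 to 37 mm, differing each time.
- spacer_mid: Middle spacer: plain aluminium slab 50 x 14 x 100 mm high, about 0.18 kg. It stands loose on end. Origin: centre of its underside; x along the 50 mm width, y through the thickness, z up. A dark 14 mm bore (look only) shows low in both broad faces. A thinner look-alike, 8 mm, stands near (not listed): never the answer, as this one always goes in.
- spacer_thick: Thick spacer: plain aluminium slab 50 x 26 x 100 mm high, about 0.33 kg. It stands loose on end. Origin: centre of its underside; x along the 50 mm width, y through the thickness, z up. A dark 14 mm bore (look only) shows low in both broad faces. It is the answer when the gap takes it; else the middle one.

How it is judged:
By the outcome, as a careful person would: the job done as asked, in the order asked, and still so for the second after the job is handed in, with the robot touching nothing.
It also fails if it takes over 42 s, if anything falls off the work surface, if the arm or the gripper's body presses on something with over 40 N, if the wrist force passes 120 N, or if a joint passes its speed limit or range.

## Working session

There is one attempt and no reset: what is moved stays moved. The work goes in short steps, Python scripts to look and compute and a shell command to move; the robot and the scene stay as the last step left them, time stands still between calls to the robot, and variables do not carry over. Pictures are saved under pics/ and viewed, and the job is handed in when it is done.

```bash
mkdir -p pics; ls
cat > h.py <<'E'
import numpy as np, cv2
from plant import *
def snap(n,f):
    m=camera_model(n); p,d=camera(n); cv2.imwrite(f'pics/{f}.png',p[:,:,::-1]); np.savez(f'pics/{f}.npz',p=p,d=d,**{k:np.array(m[k]) for k in ('fx','fy','cx','cy','R','t')}); return p,d,m
def world(d,m):
    h,w=d.shape; u,v=np.meshgrid(np.arange(w),np.arange(h))
    c=np.stack([(u-m['cx'])/m['fx']*d,(v-m['cy'])/m['fy']*d,d],-1)
    return (c-np.array(m['t']))@np.array(m['R'])
E
python3 - <<'E'
from h import *
for n in('scene','top'):
    p,d,m=snap(n,n+'0'); print(n,m['t'],np.array(m['R']).round(3).tolist())
    for t in('jig','jaw','spacer_mid','spacer_thick'):
        print(t,recognise(n,t)[:3],landmark_of(n,t)[:2])
print(observe())
E
```

```text
pics
scene [ 0.07108063 -0.36196938  1.15035939] [[-0.077, 0.997, 0.005], [0.708, 0.058, -0.704], [-0.702, -0.051, -0.71]]
jig [{'bbox': [330.2, 182.5, 409.5, 227.0], 'score': 0.86}] [{'uv': [351.0, 208.6], 'score': 0.71}]
jaw [{'bbox': [363.2, 183.3, 397.1, 212.9], 'score': 0.61}] [{'uv': [365.6, 203.3], 'score': 0.85}]
spacer_mid [{'bbox': [179.4, 214.0, 198.8, 276.8], 'score': 0.83}] [{'uv': [193.6, 264.7], 'score': 0.85}]
spacer_thick [{'bbox': [239.3, 146.2, 263.1, 201.4], 'score': 0.78}, {'bbox': [364.6, 183.5, 400.5, 215.4], 'score': 0.46}] [{'uv': [255.6, 188.7], 'score': 0.93}]
top [-0.02257425  0.57903963  0.61941761] [[-0.021, -1.0, 0.015], [-0.992, 0.019, -0.123], [0.122, -0.018, -0.992]]
jig [{'bbox': [127.2, 221.9, 212.8, 279.4], 'score': 0.83}] [{'uv': [194.6, 248.9], 'score': 0.7}]
jaw [{'bbox': [139.1, 236.5, 179.3, 266.6], 'score': 0.93}] [{'uv': [177.0, 252.4], 'score': 0.59}]
spacer_mid [{'bbox': [344.5, 123.5, 377.4, 168.3], 'score': 0.58}] [{'uv': [353.7, 154.3], 'score': 0.95}]
spacer_thick [{'bbox': [305.1, 255.9, 335.0, 291.9], 'score': 0.95}] [{'uv': [315.2, 270.0], 'score': 0.72}]
{'t': 0.9, 'qpos': array([-1.39549482e+00,  2.06594882e-01,  1.54152609e+00, -2.75668337e-05,
        1.39352456e+00, -1.50474441e-01]), 'qd': array([-0.00272052, -0.00010983, -0.00023655, -0.00057553, -0.000775  ,
       -0.00108088]), 'tau': array([ 5.74155620e-04, -3.70874226e+01, -2.81765252e+01,  6.95797079e-02,
        2.74144008e-02, -1.08266497e-05]), 'ee_pos': array([ 0.18401593, -0.54473759,  0.20543718]), 'eef_rot': array([ 2.04514251,  0.33617125, -2.04520011]), 'force': array([0.47633423, 0.89945745, 0.41128183]), 'moment': array([ 0.06112043, -0.03665944,  0.01952384]), 'finger_gap': 0.9970293186025807}
```

Run:
```python
import cv2
a=cv2.imread('pics/scene0.png');b=cv2.imread('pics/top0.png')
cv2.imwrite('pics/s0c.png',cv2.resize(a[120:300,150:430],None,fx=2.8,fy=2.8,interpolation=cv2.INTER_CUBIC))
cv2.imwrite('pics/t0c.png',cv2.resize(b[90:310,110:400],None,fx=2.7,fy=2.7,interpolation=cv2.INTER_CUBIC))
```

```text
(no output)
```

View pics/s0c.png

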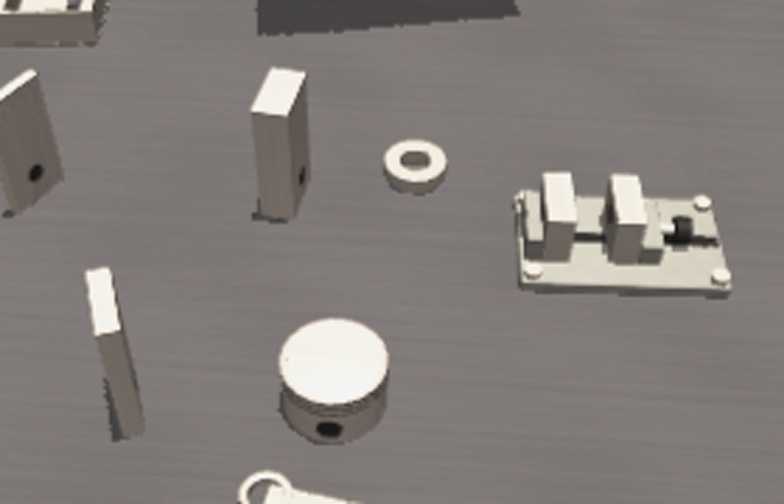

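View pics/t0c.png

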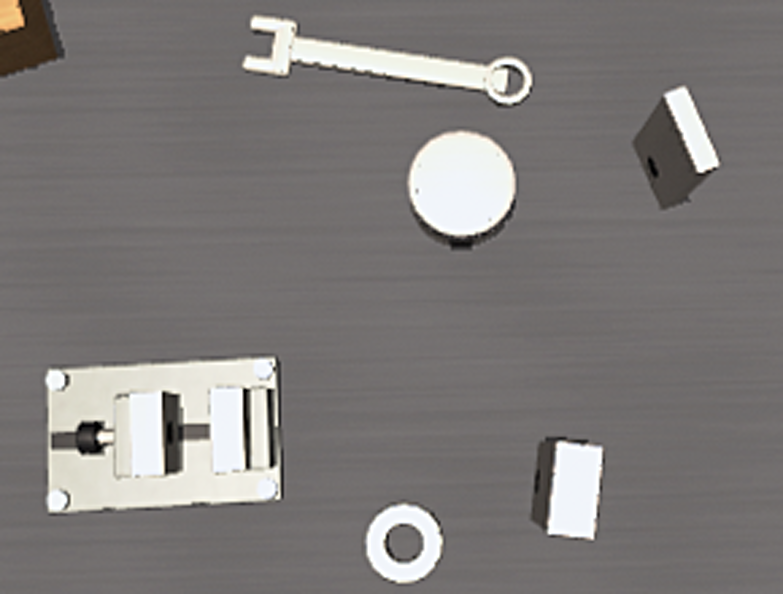

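View pics/top0.png

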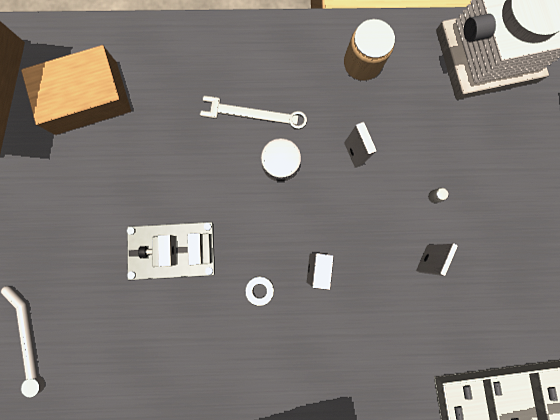

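```bash
cat > an.py <<'E'
from h import *
import sys
def load(f):
    z=np.load(f'pics/{f}.npz'); m={k:z[k] for k in('fx','fy','cx','cy','R','t')}; return z['p'],z['d'],m
def rect(W,mask,name):
    P=W[mask][:,:2]
    r=cv2.minAreaRect((P*1000).astype(np.float32)); print(name,len(P),'c',np.round(r[0],1),'size',np.round(r[1],1),'ang',round(r[2],2),'z',W[mask][:,2].mean().round(4)); return r
if __name__=='__main__':
  for n in('scene0','top0'):
    p,d,m=load(n); W=world(d,m); z=W[...,2]
    print(n, 'fx',m['fx'])
    tab=(abs(z)<.01)&(d>0); print('table z',np.median(z[tab]))
    for lo,hi in((.090,.112),(.042,.058),(.006,.014)):
        k=((z>lo)&(z<hi)&(d>0)).astype(np.uint8)
        nn,L,S,C=cv2.connectedComponentsWithStats(k,connectivity=4)
        for i in range(1,nn):
            if 25<S[i,4]<6000: 
                print(lo,C[i].round(0),end=' '); rect(W,L==i,'')
E
python3 an.py
```

```text
scene0 fx 389.3839888692466
table z -0.0005798349590242812
0.09 [308.  58.]  347 c [40.2  2.4] size [ 53.5 118.9] ang 1.46 z 0.1009
0.09 [153. 154.]  148 c [ 484.4 -286.6] size [10.  51.1] ang 63.6 z 0.0963
0.09 [249. 154.]  278 c [471.1 -98.9] size [26.4 50.7] ang 80.66 z 0.098
0.09 [187. 229.]  245 c [ 670.9 -172.4] size [51.6 13.9] ang 20.69 z 0.0984
0.09 [ 18. 281.]  188 c [ 794.7 -377.1] size [31.5  8.2] ang 12.46 z 0.1051
0.09 [ 31. 307.]  85 c [ 831.5 -335.5] size [29.7  2.6] ang 10.9 z 0.1075
0.09 [  3. 327.]  125 c [ 859.1 -358.6] size [30.3 13.2] ang 28.21 z 0.0988
0.042 [512.   5.]  528 c [-603.7  730.8] size [401.4  38.2] ang 76.07 z 0.0503
0.042 [307.  76.]  221 c [41.8  2.2] size [ 48.5 116.5] ang 1.54 z 0.0499
0.042 [ 35. 138.]  1627 c [ 350.  -599.3] size [458.8  44.1] ang 3.03 z 0.0484
0.042 [158. 172.]  145 c [ 486.  -283.7] size [10.2 50.4] ang 54.02 z 0.05
0.042 [250. 177.]  115 c [479.7 -90.7] size [22.9 50.5] ang 52.06 z 0.05
0.042 [349. 192.]  213 c [508.7  98.4] size [50.8 20. ] ang 0.98 z 0.0488
0.042 [374. 192.]  218 c [506.4 145.7] size [51.3 20.2] ang 2.5 
[... 3986 characters left out ...]
ang 19.37 z 0.0107
0.006 [552. 363.]  27 c [ 308.  -488.4] size [ 1.6 27.8] ang 7.27 z 0.0096
0.006 [511. 368.]  119 c [ 301.2 -418.2] size [  1.7 114.9] ang 5.56 z 0.0098
0.006 [449. 383.]  120 c [ 283.1 -315.3] size [37.6 80.4] ang 40.47 z 0.0101
0.006 [535. 397.]  132 c [ 255.9 -454.5] size [71.5  2.9] ang 5.66 z 0.0098
0.006 [488. 400.]  97 c [ 253.2 -375.3] size [63.1  2.7] ang 6.04 z 0.0098
0.006 [497. 389.]  93 c [ 268.7 -393.6] size [20.6 11.4] ang 1.55 z 0.0094
0.006 [468. 392.]  94 c [ 264.  -344.2] size [19.4 11.4] ang 5.11 z 0.0093
0.006 [553. 394.]  101 c [ 257.9 -485.5] size [20.5 12.7] ang 9.79 z 0.0094
0.006 [459. 413.]  88 c [ 232.4 -327.4] size [20.  11.6] ang 11.1 z 0.0094
```

```bash
cat > go.py <<'E'
from h import *
from scipy.spatial.transform import Rotation as Ro
def plan(p,yaw_deg,quiet=False):
    """target TCP p, tool x down, tool y at yaw (mod 180)"""
    o=observe(); R=Ro.from_rotvec(o['eef_rot']); x=np.array([0,0,-1.])
    best=None
    for k in(0,180):
        a=np.radians(yaw_deg+k); y=np.array([np.cos(a),np.sin(a),0]); T=Ro.from_matrix(np.c_[x,y,np.cross(x,y)])
        rv=(R.inv()*T).as_rotvec()
        if best is None or np.linalg.norm(rv)<np.linalg.norm(best[0]): best=(rv,T)
    rv,T=best; dp=np.array(p)-o['ee_pos']
    ty=R.as_matrix()[:,1]
    print('t',round(o['t'],2),'pos',o['ee_pos'].round(4),'tooly yaw',np.degrees(np.arctan2(ty[1],ty[0])).round(2),'tilt x',R.as_matrix()[:,0].round(4),'F',o['force'].round(2),'gap',round(o['finger_gap']*94,2),'q6',o['qpos'].round(2))
    print('rot',rv.round(4),'then offset',T.inv().apply(dp).round(4),'| offset now-frame',R.inv().apply(dp).round(4))
if __name__=='__main__':
    import sys; a=list(map(float,sys.argv[1:])); plan(a[:3],a[3])
E
python3 go.py .4705 -.0996 .14 81.5
```

```text
t 0.9 pos [ 0.184  -0.5447  0.2054] tooly yaw -71.33 tilt x [-0.  0. -1.] F [0.48 0.9  0.41] gap 93.72 q6 [-1.4   0.21  1.54 -0.    1.39 -0.15]
rot [4.741e-01 0.000e+00 1.000e-04] then offset [ 0.0654 -0.4826 -0.2175] | offset now-frame [ 0.0654 -0.33   -0.4139]
```

```bash
python3 -m pendant '{"offset":[[0,0,0],[0,0,0],[0,0,0],[0,0,0],[0,-0.04,-0.018],[0,-0.044,-0.02],[0,-0.044,-0.02],[0,-0.044,-0.02],[0,-0.044,-0.02],[0,-0.044,-0.02],[0,-0.044,-0.02],[0,-0.044,-0.02],[0,-0.044,-0.02],[0,-0.044,-0.02],[0.02,-0.0266,-0.0135],[0.03,-0.02,-0.006],[0.0154,0,0],[0,0,0]],"rotation":[[0.12,0,0],[0.12,0,0],[0.12,0,0],[0.1141,0,0],[0,0,0],[0,0,0],[0,0,0],[0,0,0],[0,0,0],[0,0,0],[0,0,0],[0,0,0],[0,0,0],[0,0,0],[0,0,0],[0,0,0],[0,0,0],[0,0,0]],"grip":[0,0,0,0,0,0,0,0,0,0,0,0,0,0,0,0,0,0]}'
python3 go.py .4705 -.0996 .14 81.5
python3 - <<'E'
from h import *
p,d,m=snap('wrist','w1'); print({k:np.round(m[k],3).tolist() for k in m})
E
```

```text
t: 2.7
ee_pos: [0.4684, -0.0979, 0.1374]
eef_rot: [-2.138, 0.155, 2.151]
force: [-0.4, -0.1, 0.8]
finger_gap: 0.999
t 2.7 pos [ 0.4684 -0.0979  0.1374] tooly yaw -98.39 tilt x [-0.0057  0.0022 -1.    ] F [-0.37 -0.09  0.8 ] gap 93.94 q6 [-0.39  0.08  1.84 -0.    1.23  1.33]
rot [0.0019 0.0059 0.0013] then offset [-0.0026  0.0013 -0.0023] | offset now-frame [-0.0026  0.0013 -0.0023]
{'fx': 325.192, 'fy': 325.192, 'cx': 278.709, 'cy': 208.576, 'R': [[-0.147, -0.989, -0.001], [-0.954, 0.141, 0.265], [-0.262, 0.039, -0.964]], 't': [-0.029, 0.449, 0.452]}
```

View pics/w1.png

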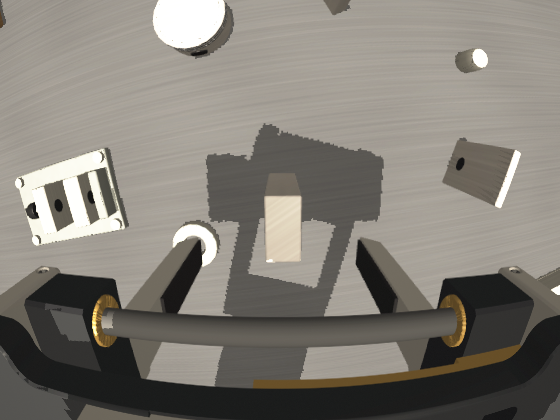

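```bash
python3 -m pendant '{"offset":[[0,0.0013,-0.0023],[0.02,0,0],[0.03,0,0],[0.02,0,0],[0.005,0,0],[0,0,0],[0,0,0]],"rotation":[[0,0,0],[0,0,0],[0,0,0],[0,0,0],[0,0,0],[0,0,0],[0,0,0]],"grip":[0,0,0,0,0,0,0]}'
python3 go.py .4705 -.0996 .06 81.5
python3 - <<'E'
from h import *
p,d,m=snap('wrist','w2')
snap('scene','s2')
E
```

```text
t: 3.45
ee_pos: [0.474, -0.1022, 0.0667]
eef_rot: [-2.148, 0.161, 2.141]
force: [0.7, 0.5, 0.0]
finger_gap: 1.002
t 3.45 pos [ 0.474  -0.1022  0.0667] tooly yaw -98.53 tilt x [ 0.0031 -0.0013 -1.    ] F [0.74 0.55 0.03] gap 94.18 q6 [-0.39  0.18  1.89  0.    1.07  1.33]
rot [-0.0006 -0.0032 -0.0008] then offset [ 0.0067 -0.002   0.0039] | offset now-frame [ 0.0067 -0.002   0.0039]
```

View pics/w2.png

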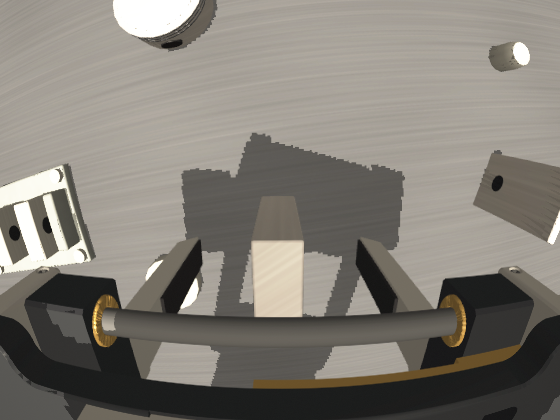

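```bash
python3 -m pendant '{"offset":[[0.003,0,0.002],[0,0,0.001],[0,0,0],[0,0,0],[0,0,0],[0,0,0]],"rotation":[[0,0,0],[0,0,0],[0,0,0],[0,0,0],[0,0,0],[0,0,0]],"grip":[0.3,0.5,0.6,0.65,0.65,0.65]}'
python3 go.py .4705 -.0996 .06 81.5
python3 - <<'E'
from h import *
snap('top','t3'); p,d,m=snap('wrist','w3')
E
```

```text
t: 4.15
ee_pos: [0.4696, -0.1007, 0.062]
eef_rot: [-2.144, 0.159, 2.144]
force: [0.5, -0.6, -0.7]
finger_gap: 0.523
t 4.15 pos [ 0.4696 -0.1007  0.062 ] tooly yaw -98.49 tilt x [-0.  0. -1.] F [ 0.5  -0.61 -0.65] gap 49.15 q6 [-0.39  0.18  1.9   0.    1.06  1.33]
rot [0.0001 0.0001 0.    ] then offset [ 0.002  -0.0013 -0.0007] | offset now-frame [ 0.002  -0.0013 -0.0007]
```

View pics/w3.png

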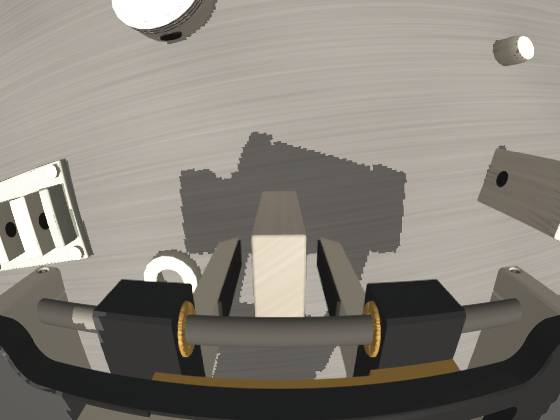

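```bash
python3 -m pendant '{"offset":[[0,0,0],[0,0,0],[0,0,0],[0,0,0],[0,0,0],[0,0,0]],"rotation":[[0,0,0],[0,0,0],[0,0,0],[0,0,0],[0,0,0],[0,0,0]],"grip":[0.75,0.85,1,1,1,1]}'
python3 go.py .4705 -.0996 .06 81.5
```

```text
t: 4.85
ee_pos: [0.4696, -0.1008, 0.062]
eef_rot: [-2.144, 0.159, 2.144]
force: [0.4, -1.0, 0.9]
finger_gap: 0.276
t 4.85 pos [ 0.4696 -0.1008  0.062 ] tooly yaw -98.5 tilt x [-0. -0. -1.] F [ 0.37 -0.99  0.88] gap 25.94 q6 [-0.39  0.18  1.9  -0.    1.06  1.33]
rot [ 0.0001 -0.     -0.    ] then offset [ 0.002  -0.0013 -0.0007] | offset now-frame [ 0.002  -0.0013 -0.0007]
```

```bash
python3 -m pendant '{"offset":[[-0.005,0,0],[-0.015,0,0],[-0.025,0,0],[-0.02,0,0],[-0.01,0,0],[0,0,0],[0,0,0]],"rotation":[[0,0,0],[0,0,0],[0,0,0],[0,0,0],[0,0,0],[0,0,0],[0,0,0]],"grip":[1,1,1,1,1,1,1]}'
python3 go.py .507 .1215 .14 92.1
```

```text
t: 5.55
ee_pos: [0.4687, -0.1005, 0.1361]
eef_rot: [-2.142, 0.159, 2.146]
force: [-0.1, 0.1, -4.2]
finger_gap: 0.273
t 5.55 pos [ 0.4687 -0.1005  0.1361] tooly yaw -98.5 tilt x [-1.6e-03  7.0e-04 -1.0e+00] F [-0.05  0.09 -4.15] gap 25.62 q6 [-0.39  0.08  1.84 -0.    1.23  1.33]
rot [-0.185   0.0017  0.0006] then offset [-0.0039 -0.2204 -0.0464] | offset now-frame [-0.0038 -0.2252 -0.005 ]
```

```bash
python3 -m pendant '{"offset":[[0,0,0],[0,0,0],[0,-0.01,-0.002],[-0.002,-0.025,-0.005],[-0.002,-0.035,-0.007],[0,-0.035,-0.008],[0,-0.035,-0.008],[0,-0.035,-0.007],[0,-0.025,-0.0054],[0,-0.015,-0.003],[0,-0.0054,-0.001],[0,0,0],[0,0,0],[0,0,0],[0,0,0]],"rotation":[[-0.09,0,0],[-0.095,0,0],[0,0,0],[0,0,0],[0,0,0],[0,0,0],[0,0,0],[0,0,0],[0,0,0],[0,0,0],[0,0,0],[0,0,0],[0,0,0],[0,0,0],[0,0,0]],"grip":[1,1,1,1,1,1,1,1,1,1,1,1,1,1,1]}'
python3 go.py .507 .1215 .14 92.1
python3 - <<'E'
from h import *
for n in('top','scene','wrist'): snap(n,n+'4')
E
python3 - <<'E'
import cv2
a=cv2.imread('pics/scene4.png');b=cv2.imread('pics/top4.png')
c=[cv2.resize(x,None,fx=3.5,fy=3.5,interpolation=cv2.INTER_CUBIC) for x in(a[140:250,310:420],b[190:300,120:230])]
cv2.imwrite('pics/st4c.png',cv2.hconcat(c))
E
```

```text
t: 7.05
ee_pos: [0.5079, 0.1202, 0.1411]
eef_rot: [2.204, 0.038, -2.204]
force: [0.2, 0.3, -4.1]
finger_gap: 0.274
t 7.05 pos [0.5079 0.1202 0.1411] tooly yaw -88.0 tilt x [-0.e+00 -2.e-04 -1.e+00] F [ 0.18  0.25 -4.11] gap 25.71 q6 [ 0.07  0.16  1.74 -0.    1.24  1.6 ]
rot [-0.0017  0.     -0.0002] then offset [ 0.0011 -0.0013  0.0008] | offset now-frame [ 0.0011 -0.0013  0.0008]
```

View pics/st4c.png

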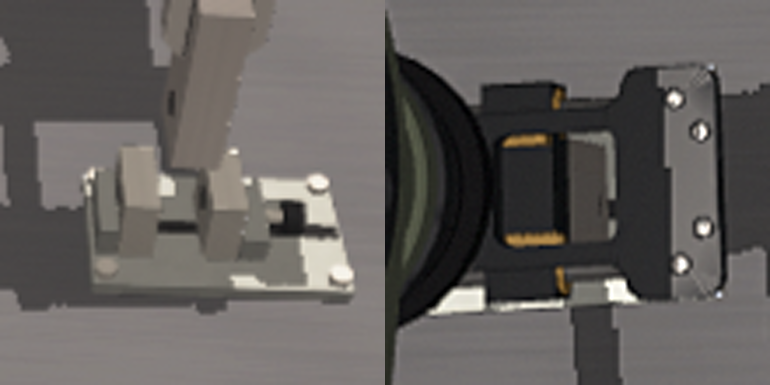

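View pics/wrist4.png

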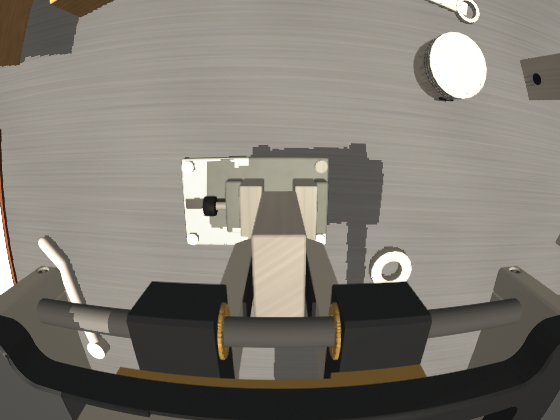

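```bash
cat > wr.py <<'E'
from an import *
def fworld(d,m):
    h,w=d.shape; u,v=np.meshgrid(np.arange(w),np.arange(h))
    a=(u-m['cx'])/m['fx']; b=(v-m['cy'])/m['fy']; r=np.hypot(a,b)+1e-9
    s=np.tan(r)/r
    c=np.stack([a*s*d,b*s*d,d],-1); return (c-m['t'])@m['R']
if __name__=='__main__':
  import sys
  tag=sys.argv[1]
  for n in('wrist','scene'):
    p,d,m=load(n+tag); W=(fworld if n=='wrist' else world)(d,m)*1000
    X,Y,Z=W[...,0],W[...,1],W[...,2]
    print('==',n)
    roi=(d>0)&(X>440)&(X<570)&(Y>60)&(Y<230)
    k=(roi&(abs(Z-50)<3)).astype(np.uint8); nn,L,S,C=cv2.connectedComponentsWithStats(k,connectivity=4)
    for i in range(1,nn):
        if S[i,4]>60: rect(W/1000,L==i,'lug top %s'%C[i].round())
    k=roi&(abs(Z-10)<2.5); rect(W/1000,k,'plate')
    # spacer narrow face: extents by z band, per row edges
    k=roi&(X>520)&(X<545)&(Z>55)&(Y>95)&(Y<150)
    for zb in range(56,150,8):
        s=k&(Z>=zb)&(Z<zb+8); 
        if s.sum()<15: continue
        lo=[];hi=[]
        for v in np.unique(np.where(s)[0]):
            y=Y[v][s[v]]; lo.append(y.min());hi.append(y.max())
        print(zb,s.sum(),'x',np.median(X[s]).round(2),'y',np.median(lo).round(2),np.median(hi).round(2),'mid',(np.median(lo)/2+np.median(hi)/2).round(2),'yaw',np.degrees(np.polyfit(Y[s],X[s],1)[0]).round(2))
E
python3 wr.py 4
```

```text
== wrist
lug top [248. 208.] 948 c [504.1 145.6] size [19.  50.7] ang 89.21 z 0.0506
lug top [308. 208.] 896 c [505.5  96.7] size [50.4 19.8] ang 3.42 z 0.0506
plate 5496 c [504.2 144.5] size [ 89.  145.5] ang 2.04 z 0.0107
80 64 x 531.45 y 109.25 133.13 mid 121.19 yaw -2.18
88 80 x 531.42 y 109.21 133.48 mid 121.35 yaw -2.14
96 98 x 531.42 y 109.65 133.42 mid 121.54 yaw -2.21
104 109 x 531.42 y 109.04 133.34 mid 121.19 yaw -2.14
112 108 x 531.39 y 109.2 133.64 mid 121.42 yaw -2.23
120 133 x 531.47 y 108.96 133.38 mid 121.17 yaw -2.24
128 136 x 531.37 y 109.15 133.3 mid 121.23 yaw -2.27
136 170 x 531.42 y 108.93 133.55 mid 121.24 yaw -1.9
144 175 x 531.42 y 109.43 133.62 mid 121.52 yaw -2.29
== scene
lug top [350. 190.] 186 c [508.6  98.5] size [50.3 20. ] ang 2.48 z 0.0492
lug top [375. 193.] 152 c [507.1 145.6] size [49.4 19.7] ang 2.5 z 0.0494
plate 1257 c [506.3 146. ] size [ 92.4 144.4] ang 1.52 z 0.0096
80 51 x 532.7 y 109.74 133.39 mid 121.57 yaw 5.06
88 52 x 532.7 y 109.21 121.48 mid 115.35 yaw 6.36
96 53 x 532.52 y 109.74 133.81 mid 121.78 yaw 1.35
104 52 x 532.65 y 109.14 133.81 mid 121.47 yaw 5.5
112 59 x 532.8 y 109.4 125.2 mid 117.3 yaw 5.6
120 55 x 532.65 y 109.41 132.77 mid 121.09 yaw 2.35
128 61 x 532.69 y 109.67 132.97 mid 121.32 yaw 4.88
136 62 x 532.47 y 109.2 125.47 mid 117.33 yaw 7.47
144 63 x 532.66 y 109.39 127.18 mid 118.29 yaw 5.12
```

```bash
cat > ed.py <<'E'
from wr import *
import sys
tag=sys.argv[1]; zc=float(sys.argv[2]) if len(sys.argv)>2 else 56
a=np.radians(2.05); 
p,d,m=load('wrist'+tag); W=fworld(d,m)*1000
o=np.array([505.,121.]); c,s=np.cos(a),np.sin(a)
x=(W[...,0]-o[0])*c+(W[...,1]-o[1])*s; y=-(W[...,0]-o[0])*s+(W[...,1]-o[1])*c; Z=W[...,2]
# local frame: x along lugs, y across
top=(d>0)&(abs(Z-50.6)<2)&(abs(x)<24)
def edges(mask,pick):
    P=[]
    for v in np.unique(np.where(mask)[0]):
        u=np.where(mask[v])[0]
        if len(u)<4: continue
        uu=u[np.argmin(y[v,u])] if pick=='lo' else u[np.argmax(y[v,u])]
        P.append((x[v,uu],y[v,uu]))
    P=np.array(P)
    for _ in range(3):
        f=np.polyfit(P[:,0],P[:,1],1); r=P[:,1]-np.polyval(f,P[:,0]); k=abs(r)<max(2*r.std(),.3); P=P[k]
    return f,len(P),r.std()
res={}
for nm,mk,pk in(('A out',top&(y<-8)&(y>-45),'lo'),('A in',top&(y<-8)&(y>-45),'hi'),('B in',top&(y>8)&(y<45),'lo'),('B out',top&(y>8)&(y<45),'hi')):
    f,n,sd=edges(mk,pk); res[nm]=f[1]; print(nm,'y0',f[1].round(2),'slope deg',np.degrees(f[0]).round(2),n,sd.round(2))
print('gap',res['B in']-res['A in'],'mid in',(res['A in']+res['B in'])/2,'mid out',(res['A out']+res['B out'])/2,'A c',(res['A in']+res['A out'])/2,'B c',(res['B in']+res['B out'])/2)
print('lug x end', [ (np.percentile(x[(d>0)&(abs(Z-50.6)<2)&k],[1,99])).round(2) for k in ((y<-15)&(y>-30),(y>15)&(y<30))])
f=(d>0)&(x>20)&(x<33)&(abs(y)<18)&(Z>zc)
print('face x',np.median(x[f]).round(2),'yaw',np.degrees(np.polyfit(y[f],x[f],1)[0]).round(2))
zz=[];lo=[];hi=[]
for v in np.unique(np.where(f)[0]):
    q=f[v]; 
    if q.sum()>8: zz.append(Z[v][q].mean());lo.append(y[v][q].min());hi.append(y[v][q].max())
zz,lo,hi=map(np.array,(zz,lo,hi))
fm=np.polyfit(zz,(lo+hi)/2,1); print('spacer mid y at z=60',np.polyval(fm,60).round(2),'mean',((lo+hi)/2).mean().round(2),'tilt deg',np.degrees(fm[0]).round(2),'width',np.median(hi-lo).round(2),zz.min().round(1),zz.max().round(1))
E
python3 ed.py 4
```

```text
A out y0 -33.36 slope deg -0.48 50 0.28
A in y0 -20.25 slope deg 14.62 48 0.26
B in y0 19.19 slope deg -14.87 50 0.25
B out y0 33.22 slope deg -0.29 49 0.25
gap 39.43835166724272 mid in -0.5290607844297419 mid out -0.07416960078269241 A c -26.80626351504202 B c 26.203033129829585
lug x end [array([-22.06,  24.65]), array([-22.46,  24.71])]
face x 25.33 yaw 0.04
spacer mid y at z=60 -1.01 mean -0.34 tilt deg 0.23 width 34.93 82.6 280.9
```

```bash
sed -i 's/(Z>zc)/(Z>zc)\&(Z<135)/' ed.py; python3 ed.py 4|tail -3
python3 - <<'E'
from an import *
# jig yaw / centre from top0 + scene0 : plate & lugs
for n in('top0','scene0'):
    p,d,m=load(n); W=world(d,m)*1000
    a=np.radians(2.05); c,s=np.cos(a),np.sin(a)
    x=(W[...,0]-507)*c+(W[...,1]-121.5)*s; y=-(W[...,0]-507)*s+(W[...,1]-121.5)*c; Z=W[...,2]
    ref=50.2 if n=='top0' else 48.9
    top=(d>0)&(abs(Z-ref)<1.2)&(abs(x)<23)
    for nm,mk in(('A',top&(y<-8)&(y>-45)),('B',top&(y>8)&(y<45))):
        lo=[];hi=[];
        for v in np.unique(np.where(mk)[0]):
            u=np.where(mk[v])[0]
            if len(u)>5: lo.append((x[v,u].mean(),y[v,u].min()));hi.append((x[v,u].mean(),y[v,u].max()))
        for q in(lo,hi):
            q=np.array(q); f=np.polyfit(q[:,0],q[:,1],1); print(n,nm,f[1].round(2),np.degrees(f[0]).round(2),len(q))
E
```

```text
lug x end [array([-22.06,  24.65]), array([-22.46,  24.71])]
face x 26.4 yaw -0.17
spacer mid y at z=60 -0.65 mean -0.65 tilt deg -0.0 width 24.71 82.6 134.2
top0 A -32.11 0.17 28
top0 A -15.11 -1.52 28
top0 B 14.72 0.75 29
top0 B 32.06 -2.45 29
scene0 A -31.46 1.92 16
scene0 A -15.6 -0.93 16
scene0 B 15.25 0.76 15
scene0 B 32.8 -1.21 15
```

```bash
python3 -m pendant '{"offset":[[0.004,-0.0009,0.0007],[0.008,0,0],[0.008,0,0],[0.004,0,0],[0,0,0],[0,0,0],[0,0,0]],"rotation":[[0,0,0],[0,0,0],[0,0,0],[0,0,0],[0,0,0],[0,0,0],[0,0,0]],"grip":[1,1,1,1,1,1,1]}'
python3 go.py .507 .1215 .117 92.05
python3 - <<'E'
from h import *
for n in('scene','wrist'): snap(n,n+'5')
E
python3 wr.py 5; python3 ed.py 5
python3 - <<'E'
import cv2
a=cv2.imread('pics/scene5.png');b=cv2.imread('pics/wrist5.png')
c=[cv2.resize(a[140:250,310:420],None,fx=3.6,fy=3.6,interpolation=cv2.INTER_CUBIC),cv2.resize(b[130:262,210:342],None,fx=3,fy=3,interpolation=cv2.INTER_CUBIC)]
cv2.imwrite('pics/st5c.png',cv2.hconcat(c))
E
```

```text
t: 7.9
ee_pos: [0.5075, 0.1221, 0.1174]
eef_rot: [2.204, 0.041, -2.202]
force: [-0.9, 0.5, -3.9]
finger_gap: 0.273
t 7.9 pos [0.5075 0.1221 0.1174] tooly yaw -87.89 tilt x [ 7.e-04  0.e+00 -1.e+00] F [-0.91  0.5  -3.94] gap 25.66 q6 [ 0.07  0.19  1.76 -0.    1.19  1.6 ]
rot [ 0.001  -0.0007  0.    ] then offset [0.0004 0.0006 0.0005] | offset now-frame [0.0004 0.0006 0.0005]
== wrist
lug top [247. 211.] 915 c [508.1 145.8] size [19.  42.2] ang 89.97 z 0.0506
lug top [312. 212.] 1053 c [509.1  97. ] size [43.3 19.9] ang 1.93 z 0.0505
plate 6201 c [504.3 144.2] size [ 89.5 145.1] ang 2.22 z 0.0106
56 66 x 531.04 y 110.93 134.83 mid 122.88 yaw -2.44
64 73 x 531.09 y 110.76 135.34 mid 123.05 yaw -2.48
72 103 x 531.1 y 111.0 135.05 mid 123.03 yaw -2.52
80 103 x 530.99 y 110.69 135.02 mid 122.86 yaw -2.4
88 106 x 531.12 y 110.76 135.22 mid 122.99 yaw -2.3
96 136 x 531.02 y 110.7 135.07 mid 122.88 yaw -2.11
104 135 x 531.05 y 110.79 135.21 mid 123.0 yaw -2.17
112 165 x 531.0 y 110.83 135.31 mid 123.07 yaw -2.48
120 176 x 531.04 y 110.6 135.25 mid 122.92 yaw -2.2
128 211 x 531.01 y 110.7 135
[... 698 characters left out ...]
7 yaw 6.76
112 56 x 532.14 y 111.09 123.1 mid 117.1 yaw 4.92
120 57 x 532.47 y 111.24 126.91 mid 119.07 yaw 5.54
128 60 x 532.15 y 111.09 133.54 mid 122.32 yaw 6.48
136 63 x 532.4 y 111.09 135.03 mid 123.06 yaw 8.46
144 60 x 532.11 y 111.58 131.0 mid 121.29 yaw 2.31
A out y0 -33.42 slope deg 0.44 45 0.22
A in y0 -18.66 slope deg 13.32 44 0.4
B in y0 20.74 slope deg -14.95 45 0.23
B out y0 33.29 slope deg 0.42 43 0.26
gap 39.40016960867269 mid in 1.0424206095120496 mid out -0.06440715435178745 A c -26.03918194439685 B c 27.017195399557117
lug x end [array([-14.84,  24.37]), array([-14.45,  24.41])]
face x 26.09 yaw -0.27
spacer mid y at z=60 1.03 mean 1.0 tilt deg -0.03 width 24.78 58.8 134.3
```

View pics/st5c.png

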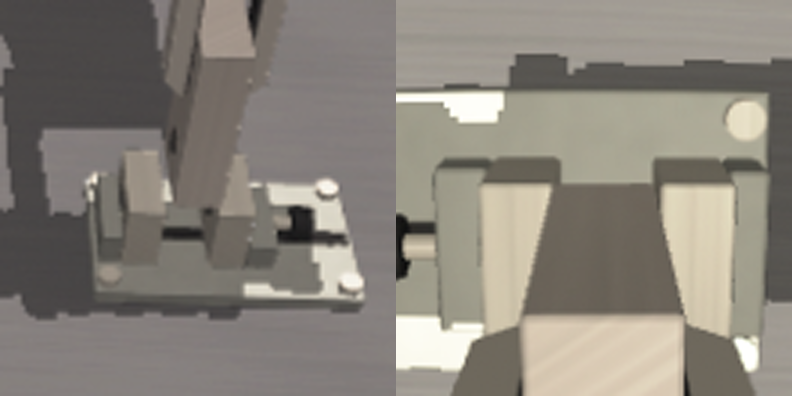

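```bash
python3 -m pendant '{"offset":[[0,0.0009,0.0004],[0,0,0],[0,0,0],[0,0,0]],"rotation":[[0,0,0],[0,0,0],[0,0,0],[0,0,0]],"grip":[1,1,1,1]}'
python3 go.py .507 .1215 .117 92.05
python3 - <<'E'
from h import *
for n in('scene','wrist'): snap(n,n+'6')
E
python3 wr.py 6 | egrep '^(56|80|==|lug)'; python3 ed.py 6
```

```text
t: 8.4
ee_pos: [0.5068, 0.1211, 0.1171]
eef_rot: [2.203, 0.04, -2.203]
force: [0.9, -0.2, -3.6]
finger_gap: 0.273
t 8.4 pos [0.5068 0.1211 0.1171] tooly yaw -87.9 tilt x [ 2.e-04  0.e+00 -1.e+00] F [ 0.86 -0.15 -3.59] gap 25.62 q6 [0.07 0.18 1.76 0.   1.19 1.6 ]
rot [ 0.0008 -0.0002  0.    ] then offset [ 0.0001 -0.0004 -0.0002] | offset now-frame [ 0.0001 -0.0004 -0.0002]
== wrist
lug top [246. 211.] 999 c [506.9 145.3] size [19.5 44.5] ang 89.76 z 0.0506
lug top [311. 212.] 1025 c [508.8  96.6] size [44.2 18.9] ang 4.46 z 0.0506
56 65 x 530.25 y 110.35 133.83 mid 122.09 yaw -2.22
80 107 x 530.23 y 109.73 134.02 mid 121.87 yaw -2.24
== scene
lug top [350. 190.] 185 c [507.7  98.5] size [51.  19.6] ang 1.91 z 0.0493
lug top [376. 193.] 129 c [507.5 148.4] size [17.2 50. ] ang 84.42 z 0.0494
56 45 x 531.44 y 110.15 121.95 mid 116.05 yaw 6.26
80 51 x 531.63 y 110.29 119.01 mid 114.65 yaw 4.83
A out y0 -33.44 slope deg 0.45 48 0.24
A in y0 -19.35 slope deg 14.09 45 0.33
B in y0 19.59 slope deg -14.77 47 0.23
B out y0 33.07 slope deg 0.72 42 0.24
gap 38.94004560234944 mid in 0.11694917783206016 mid out -0.18238751819558274 A c -26.396265050430905 B c 26.330826710067385
lug x end [array([-15.2 ,  24.37]), array([-15.25,  24.33])]
face x 25.28 yaw -0.26
spacer mid y at z=60 0.12 mean 0.08 tilt deg -0.05 width 24.8 58.5 134.1
```

```bash
python3 -m pendant '{"offset":[[0.002,0.0001,0],[0.002,0,0],[0.002,0,0],[0.001,0,0],[0.001,0,0],[0,0,0],[0,0,0]],"rotation":[[0,0,0],[0,0,0],[0,0,0],[0,0,0],[0,0,0],[0,0,0],[0,0,0]],"grip":[1,1,1,1,1,1,1]}'
python3 go.py .507 .1215 .109 92.05
```

```text
t: 9.2
ee_pos: [0.5068, 0.1211, 0.1091]
eef_rot: [2.203, 0.04, -2.203]
force: [-0.0, 0.9, -3.6]
finger_gap: 0.272
t 9.2 pos [0.5068 0.1211 0.1091] tooly yaw -87.89 tilt x [ 1.e-04 -0.e+00 -1.e+00] F [-0.02  0.86 -3.58] gap 25.6 q6 [ 0.07  0.2   1.77 -0.    1.18  1.6 ]
rot [ 0.001  -0.0001 -0.    ] then offset [ 0.0001 -0.0004 -0.0002] | offset now-frame [ 0.0001 -0.0004 -0.0002]
```

```bash
python3 -m pendant '{"offset":[[0.002,0,0],[0.002,0,0],[0.002,0,0],[0.002,0,0],[0.002,0,0],[0.001,0,0],[0,0,0],[0,0,0]],"rotation":[[0,0,0],[0,0,0],[0,0,0],[0,0,0],[0,0,0],[0,0,0],[0,0,0],[0,0,0]],"grip":[1,1,1,1,1,1,1,1]}'
python3 go.py .507 .1215 .109 92.05
python3 - <<'E'
from h import *
for n in('scene','wrist'): snap(n,n+'7')
E
python3 ed.py 7
python3 - <<'E'
import cv2
a=cv2.imread('pics/scene7.png');b=cv2.imread('pics/wrist7.png')
c=[cv2.resize(a[140:250,310:420],None,fx=3.6,fy=3.6,interpolation=cv2.INTER_CUBIC),cv2.resize(b[130:262,210:342],None,fx=3,fy=3,interpolation=cv2.INTER_CUBIC)]
cv2.imwrite('pics/st7c.png',cv2.hconcat(c))
E
```

```text
t: 10.0
ee_pos: [0.5068, 0.121, 0.098]
eef_rot: [2.203, 0.04, -2.203]
force: [-0.0, -0.3, -3.5]
finger_gap: 0.273
t 10.0 pos [0.5068 0.121  0.098 ] tooly yaw -87.9 tilt x [-0.  0. -1.] F [-0.05 -0.3  -3.45] gap 25.62 q6 [0.07 0.21 1.78 0.   1.16 1.6 ]
rot [0.0009 0.     0.    ] then offset [-0.011  -0.0005 -0.0002] | offset now-frame [-0.011  -0.0005 -0.0002]
A out y0 -33.48 slope deg -0.06 47 0.28
A in y0 -19.41 slope deg 14.17 41 0.27
B in y0 19.51 slope deg -14.64 42 0.23
B out y0 32.53 slope deg 0.42 43 0.24
gap 38.92266168654708 mid in 0.04890536564593262 mid out -0.4730665536940606 A c -26.444425058705647 B c 26.02026387065752
lug x end [array([-8.86, 24.56]), array([-9.28, 24.65])]
face x 25.38 yaw -0.27
spacer mid y at z=60 -0.11 mean -0.01 tilt deg 0.14 width 24.94 56.5 134.6
```

View pics/st7c.png

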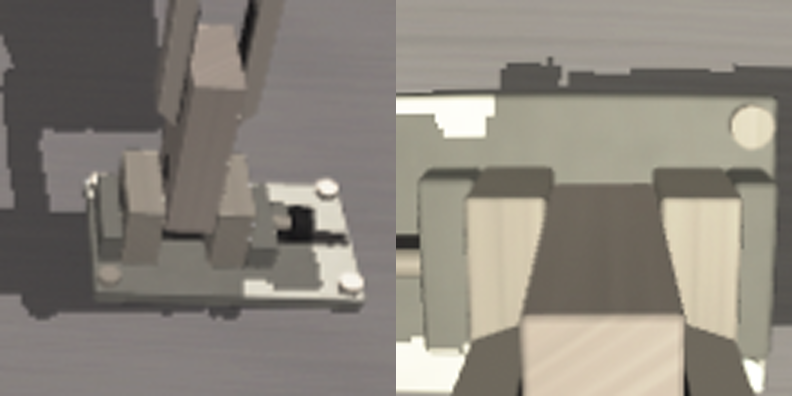

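```bash
python3 -m pendant '{"offset":[[0.002,0,0],[0.002,0,0],[0.002,0,0],[0.002,0,0],[0.002,0,0],[0.002,0,0],[0.002,0,0],[0.002,0,0],[0.002,0,0],[0.002,0,0],[0.002,0,0],[0.001,0,0],[0,0,0],[0,0,0]],"rotation":[[0,0,0],[0,0,0],[0,0,0],[0,0,0],[0,0,0],[0,0,0],[0,0,0],[0,0,0],[0,0,0],[0,0,0],[0,0,0],[0,0,0],[0,0,0],[0,0,0]],"grip":[1,1,1,1,1,1,1,1,1,1,1,1,1,1]}'
python3 go.py .507 .1215 .072 92.05
```

```text
t: 11.5
ee_pos: [0.5068, 0.121, 0.0751]
eef_rot: [2.203, 0.04, -2.203]
force: [0.9, 0.2, -3.3]
finger_gap: 0.27
t 11.5 pos [0.5068 0.121  0.0751] tooly yaw -87.9 tilt x [ 1.e-04 -0.e+00 -1.e+00] F [ 0.85  0.17 -3.34] gap 25.42 q6 [ 0.07  0.24  1.79 -0.    1.11  1.6 ]
rot [ 0.0009 -0.0001 -0.    ] then offset [ 0.0031 -0.0005 -0.0002] | offset now-frame [ 0.0031 -0.0005 -0.0002]
```

```bash
python3 -m pendant '{"offset":[[0.001,0,0],[0.0008,0,0],[0.0005,0,0],[0.0004,0,0],[0.0003,0,0],[0,0,0],[0,0,0]],"rotation":[[0,0,0],[0,0,0],[0,0,0],[0,0,0],[0,0,0],[0,0,0],[0,0,0]],"grip":[1,1,1,1,1,1,1]}'
python3 go.py .507 .1215 .072 92.05
```

```text
t: 12.2
ee_pos: [0.5068, 0.121, 0.0721]
eef_rot: [2.203, 0.04, -2.203]
force: [-0.0, 0.6, -4.0]
finger_gap: 0.272
t 12.2 pos [0.5068 0.121  0.0721] tooly yaw -87.9 tilt x [ 1.e-04  0.e+00 -1.e+00] F [-0.03  0.6  -4.02] gap 25.54 q6 [0.07 0.25 1.79 0.   1.1  1.6 ]
rot [ 0.0009 -0.0001  0.    ] then offset [ 0.0001 -0.0005 -0.0002] | offset now-frame [ 0.0001 -0.0005 -0.0002]
```

Not in contact yet; small steps down.

```bash
python3 -m pendant '{"offset":[[0.0003,0,0],[0.0003,0,0],[0,0,0],[0,0,0]],"rotation":[[0,0,0],[0,0,0],[0,0,0],[0,0,0]],"grip":[1,1,1,1]}'; python3 -m pendant '{"offset":[[0.0003,0,0],[0.0003,0,0],[0,0,0],[0,0,0]],"rotation":[[0,0,0],[0,0,0],[0,0,0],[0,0,0]],"grip":[1,1,1,1]}'
```

```text
t: 12.6
ee_pos: [0.5069, 0.121, 0.072]
eef_rot: [2.203, 0.04, -2.203]
force: [-3.6, -0.9, 3.5]
finger_gap: 0.274
t: 13.0
ee_pos: [0.5069, 0.1211, 0.072]
eef_rot: [2.203, 0.041, -2.203]
force: [-4.7, 0.2, 7.8]
finger_gap: 0.277
```

```bash
python3 -m pendant '{"offset":[[-0.0007,0,0],[0,0,0],[0,0,0]],"rotation":[[0,0,0],[0,0,0],[0,0,0]],"grip":[1,1,1]}'
python3 - <<'E'
from h import *
for n in('scene','wrist'): snap(n,n+'8')
E
python3 ed.py 8; python3 wr.py 8
python3 - <<'E'
import cv2
a=cv2.imread('pics/scene8.png');b=cv2.imread('pics/wrist8.png')
c=[cv2.resize(a[140:250,310:420],None,fx=3.6,fy=3.6,interpolation=cv2.INTER_CUBIC),cv2.resize(b[130:262,210:342],None,fx=3,fy=3,interpolation=cv2.INTER_CUBIC)]
cv2.imwrite('pics/st8c.png',cv2.hconcat(c))
E
```

```text
t: 13.3
ee_pos: [0.5069, 0.121, 0.072]
eef_rot: [2.203, 0.04, -2.203]
force: [-3.3, -0.0, 5.4]
finger_gap: 0.274
A out y0 -33.77 slope deg 0.83 39 0.23
A in y0 -24.19 slope deg 31.56 44 2.67
B in y0 24.05 slope deg -31.28 45 2.41
B out y0 32.93 slope deg -0.91 41 0.17
gap 48.23933757605282 mid in -0.06705088482464028 mid out -0.42235722581948565 A c -28.98075378387052 B c 28.491345673226395
lug x end [array([-0.49, 24.56]), array([-0.94, 24.62])]
face x 25.25 yaw -0.1
spacer mid y at z=60 0.01 mean -0.01 tilt deg -0.03 width 25.24 57.9 110.8
== wrist
lug top [272. 203.] 71 c [530.2 125.7] size [ 0.8 17.4] ang 4.16 z 0.0501
lug top [240. 222.] 1041 c [511. 145.] size [36.6 19.1] ang 0.04 z 0.0506
lug top [317. 222.] 1079 c [513.7  96.8] size [34.6 19.9] ang 4.5 z 0.0506
plate 7824 c [504.  144.5] size [ 90.  145.2] ang 1.99 z 0.0106
56 133 x 530.32 y 110.64 134.07 mid 122.36 yaw -2.44
64 160 x 530.31 y 109.63 134.13 mid 121.88 yaw -2.33
72 171 x 530.32 y 109.59 134.19 mid 121.89 yaw -2.33
80 197 x 530.36 y 109.66 134.12 mid 121.89 yaw -2.52
88 232 x 530.34 y 109.57 134.2 mid 121.88 yaw -2.37
96 257 x 530.42 y 109.46 134.33 mid 121.89 yaw -2.46
104 1379 x 526.44 y 108.96 134.48 mid 121.72 yaw -1.05
== scene
lug top [360. 192.] 348 c [508.3 122. ] size [50.2 67.1] ang 0.92 z 0.0494
plate 1008 c [506.5 146. ] size [ 92.2 144.8] ang 1.88 z 0.0096
56 47 x 531.66 y 110.28 123.43 mid 116.86 yaw 5.96
64 45 x 531.75 y 110.46 131.8 mid 121.13 yaw 0.12
72 50 x 531.6 y 110.19 121.22 mid 115.7 yaw 6.93
80 51 x 531.77 y 110.31 125.86 mid 118.08 yaw 3.76
88 49 x 531.68 y 110.56 133.74 mid 122.15 yaw 7.56
96 58 x 531.93 y 110.14 134.04 mid 122.09 yaw 9.3
104 97 x 529.17 y 110.36 134.87 mid 122.62 yaw -0.02
```

View pics/st8c.png

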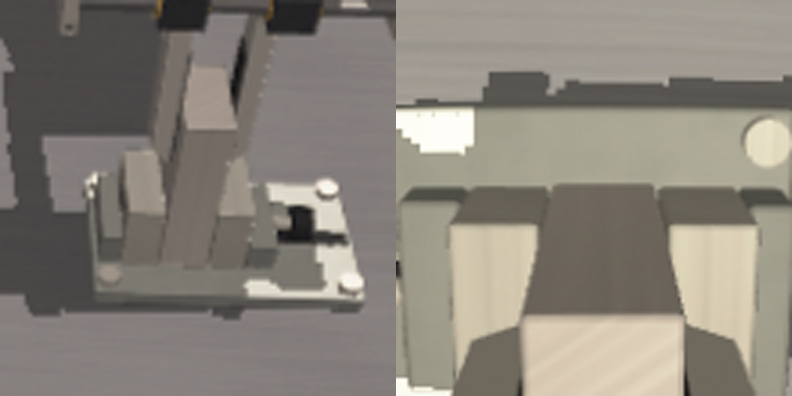

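```bash
python3 -m pendant '{"offset":[[-0.0004,0,0],[0,0,0],[0,0,0],[0,0,0],[0,0,0],[0,0,0],[0,0,0],[0,0,0]],"rotation":[[0,0,0],[0,0,0],[0,0,0],[0,0,0],[0,0,0],[0,0,0],[0,0,0],[0,0,0]],"grip":[1,0.65,0.6,0.5,0.4,0.3,0.3,0.3]}'
```

```text
t: 14.2
ee_pos: [0.5068, 0.121, 0.0719]
eef_rot: [2.203, 0.04, -2.203]
force: [0.4, 0.5, 0.4]
finger_gap: 0.699
```

```bash
python3 -m pendant '{"offset":[[-0.005,0,0],[-0.015,0,0],[-0.03,0,0],[-0.03,0,0],[-0.03,0,0],[-0.03,0,0],[-0.02,0,0],[-0.01,0,0],[0,0,0],[0,0,0],[0,0,0]],"rotation":[[0,0,0],[0,0,0],[0,0,0],[0,0,0],[0,0,0],[0,0,0],[0,0,0],[0,0,0],[0,0,0],[0,0,0],[0,0,0]],"grip":[0.3,0.3,0.3,0.3,0.3,0.3,0.3,0.3,0.3,0.3,0.3]}'
python3 - <<'E'
from h import *
for n in('scene','wrist'): snap(n,n+'9')
E
python3 ed.py 9; python3 wr.py 9
python3 - <<'E'
import cv2
a=cv2.imread('pics/scene9.png');b=cv2.imread('pics/wrist9.png')
c=[cv2.resize(a[120:300,150:430],None,fx=1.4,fy=1.4*396/252,interpolation=cv2.INTER_CUBIC),cv2.resize(b[130:262,210:342],None,fx=3,fy=3,interpolation=cv2.INTER_CUBIC)]
cv2.imwrite('pics/st9c.png',cv2.hconcat(c))
E
```

```text
t: 15.3
ee_pos: [0.5057, 0.1209, 0.2402]
eef_rot: [2.199, 0.04, -2.206]
force: [0.3, 0.3, 0.1]
finger_gap: 0.7
A out y0 -33.27 slope deg 1.14 36 0.06
A in y0 -15.64 slope deg 1.57 38 0.32
B in y0 15.85 slope deg 0.78 37 0.45
B out y0 32.95 slope deg -1.13 36 0.06
gap 31.49510587249229 mid in 0.10490695893197977 mid out -0.16000229519067233 A c -24.456965912243433 B c 24.401870575984738
lug x end [array([-24.46,  24.04]), array([-24.63,  24.03])]
face x 25.21 yaw -0.45
spacer mid y at z=60 -0.21 mean 0.13 tilt deg 0.55 width 24.88 60.5 110.7
== wrist
lug top [257. 187.] 674 c [504.1 145.3] size [49.9 19.8] ang 1.36 z 0.0506
lug top [299. 187.] 677 c [506.   96.9] size [49.9 18.5] ang 3.32 z 0.0506
plate 3465 c [503.3 144.4] size [ 90.6 145.4] ang 1.8 z 0.0106
56 23 x 530.34 y 109.45 121.15 mid 115.3 yaw -1.57
64 23 x 530.39 y 110.31 134.38 mid 122.34 yaw -2.27
72 24 x 530.37 y 109.41 134.1 mid 121.75 yaw -2.29
80 26 x 530.31 y 120.62 134.31 mid 127.47 yaw -3.16
88 28 x 530.36 y 110.58 133.94 mid 122.26 yaw -2.42
96 42 x 530.3 y 109.77 133.68 mid 121.72 yaw -1.98
104 298 x 525.65 y 109.53 134.56 mid 122.04 yaw -1.15
== scene
lug top [350. 191.] 197 c [509.1  99.2] size [50.3 21. ] ang 1.67 z 0.0494
lug top [373. 194.] 162 c [516.1 143.6] size [32.9 66. ] ang 53.74 z 0.0497
plate 1010 c [506.9 146.2] size [ 90.6 145.6] ang 3.31 z 0.0095
56 49 x 531.4 y 110.22 122.35 mid 116.29 yaw 4.88
64 46 x 531.73 y 110.56 132.7 mid 121.63 yaw 2.06
72 51 x 531.74 y 110.14 130.5 mid 120.32 yaw 6.15
80 51 x 531.51 y 110.33 131.28 mid 120.8 yaw 3.37
88 51 x 531.74 y 110.39 134.62 mid 122.51 yaw 1.74
96 53 x 531.74 y 110.12 125.7 mid 117.91 yaw 5.56
104 97 x 529.16 y 110.56 134.74 mid 122.65 yaw -1.55
```

View pics/st9c.png

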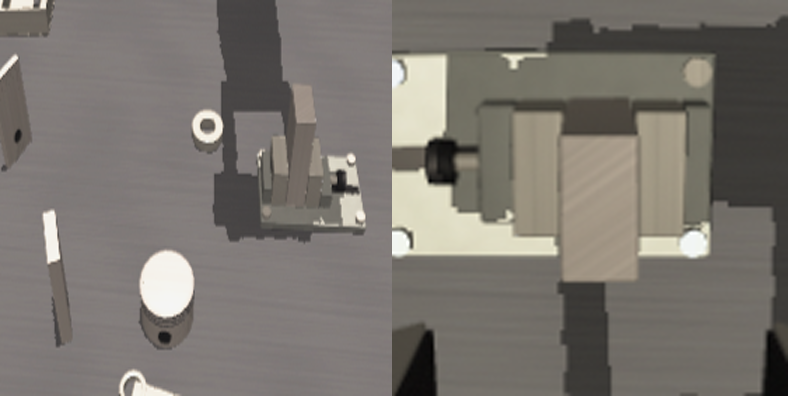

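```bash
python3 -c "
from plant import *
o=observe();print(o['t'],o['qd'].round(3));print(finish_job())"
```

```text
15.4 [ 0.001 -0.002 -0.006  0.    -0.     0.001]
the job is handed in; nothing more can be done
None
```

The thick (26 mm) spacer now stands upright between the lugs on the base plate, released, and the job was handed in at about 15.4 s.

- **Choice of spacer:** The two fixed cameras put the gap at about 27.5 mm, so the thick spacer fits. It went down the gap with no sign of rubbing and touched the plate at the expected height. The largest contact force I read was about 12 N.
- **Last checks:** After release and retreat, the spacer's top is at about 110 mm, as it should be standing on the plate. The middle spacer was never touched and still stands on the bench, clear of the jig. The robot is clear of everything.
- **Disagreement:** The cameras differ by about 1 mm on how well the spacer is centred across the lugs' width. The wrist camera reads it about 0.5–1 mm towards +x and the scene camera about 0.5–0.7 mm the other way, so I take it as centred to within about 1 mm.
- **Tilt reading:** One wrist reading after release gave 0.5° of tilt. It came from a distant view with few pixels. The close-up just before release showed 0.0°.

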